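# Fit a drive caddy in its dock and tug-test the catch

## Task

Take the drive caddy with the orange grip out of the stand, stand it in the empty dock with its notched edge towards the green catch, and press it straight down, without forcing it, until it is fully home on the slot's floor and the catch has snapped over it. Then tug it straight up with about 10 N for half a second to prove that the catch holds it; well over 15 N would strain the catch. Let go and leave it standing home in the dock, and leave the other things where they are.

Things in the scene. Friction and masses are not known exactly. Their poses are not given: they have to be found in the camera images.
- caddy: Drive caddy to be fitted: black frame round a flat drive, orange grip bar on top. 82 mm wide (x), 14 mm thick (y), 126 mm tall (z up), 120 to 210 g. Origin: centre of its underside. Its foot, 72 x 10 mm, stands 4 mm proud below as a lead-in. The notch for the catch is in its -x edge, z 20 to 40 mm. It starts upright in the stand, turned within 0.5 rad of the dock's yaw.
- caddy_grip (a point): Centre of the orange grip bar, 113 mm above the caddy's origin; the bar is 82 (x) x 14 (y) x 26 (z) mm. Take it by its two wide faces, closing along the caddy's y.
- spare_caddy: An identical caddy with a grey grip, in the other slot of the stand, 60 mm beside the first; to be left there.
- stand: Fixed aluminium stand, 110 x 120 mm, two open slots side by side at its y = +30 and -30 mm, floor 6 mm up, walls up to 34 mm, 1.5 mm play a side. Origin: centre of its underside.
- dock: Fixed black drive dock, 124 (x) x 76 (y) x 66 mm tall, origin: centre of the underside. One upright slot in its middle, 84 mm along x, 16 mm along y (1 mm play a side), straight from z 60 mm to its floor at z 8 mm; above it 6 mm wide lead-in slopes on the long sides and the back. The green catch is at the slot's -x end, its thumb tab up to 82 mm high at x = -54 mm.
- bay (a point): Centre of the slot's floor, 8 mm over the dock's underside, axes as the dock's. A caddy fully home has its origin here, to 1 mm sideways, with the same yaw.
- catch (a joint): Angle of the green spring catch: 0 is shut (tooth 4 mm into the slot); about 0.06 to 0.16 rad while the caddy's edge passes it, from about 25 mm above the floor down to some 1 to 6 mm, where it snaps back to 0. Passing it takes roughly 3 to 10 N; the floor below is hard. Once home, the caddy can rise freely by 1.5 to 6 mm (docks differ) before it bears on the tooth.
- catch_block: The small block in the dock that carries the catch on its pivot; origin: the pivot, 46 mm before (-x of) the slot's centre, 56 to 60 mm above the dock's underside. Stiff: it gives upward by about 1 mm for 15 N of pull on the catch.
- screwdriver: Black screwdriver, 174 mm, lying on the desk; bystander. Origin: centre of its underside.
- parts_tin: Small dark tin, 72 x 99 x 26 mm; bystander. Origin: centre of its underside.
- headphones: Black headphones lying on the desk, 104 x 130 x 72 mm; bystander. Origin: centre of the underside.

How it is judged:
By the outcome, as a careful person would: the job done as asked, in the order asked, and still so for the second after the job is handed in, with the robot touching nothing.
It also fails if it takes over 67 s, if anything falls off the work surface, if the arm or the gripper's body presses on something with over 40 N, if the wrist force passes 120 N, or if a joint passes its speed limit or range.

## Robot

A 7-joint arm with a two-finger parallel gripper is mounted at the origin on a cart in front of the work surface, level with it; the furniture and walls round the work are solid. World frame = base frame: x ahead of the robot, y to its left, z up, the work surface at z = 0. Lengths are in m, angles in rad, forces in N, time in s.
With the tool pointing down it reaches from about 0.4 to 0.85 m from the base axis. Payload 4.5 kg.
Tool frame: the origin (TCP) lies midway between the tips of the shut fingers; the grasp point (between the pads) lies 19 mm behind it (r.grip_point_offset is the distance from the TCP to the grasp point, in m); z points along the fingers, y is the line along which they close (so a half turn about z gives the same grasp; the last joint's range is limited). The gripper opens to 88 mm and grips with 3 to 60 N. Pads are 18 mm wide; open, the fingers measure 123 mm over their backs; the gripper's body (75 mm by 187 mm) begins 45 mm behind the grasp point.
Start: joints at [-1.203, 0.689, -0.195, 1.565, 0.157, 0.902, -0.215], TCP at [0.205, 0.591, 0.202] pointing down, gripper open.
Joint ranges: [-3.01, 3.01], [-0.46, 2.08], [-1.47, 1.51], [0.13, 2.56], [-1, 4.14], [0.04, 2.09], [-2.66, 2.66]. Speed limits (rad/s): [2.57, 2.57, 3.14, 3.14, 3.14, 3.14, 3.14].

## Interface

Orientations are given as a unit quaternion [x, y, z, w].
In Python, from plant import r, optics gives the robot as it stands.
- The arm moves only by the shell command python3 -m pendant 'ROWS' [OPENING] [FORCE]. ROWS is JSON, a list of rows, each a list of 6 numbers: the shift along the tool's x, y, z as a fraction of full scale, then the turn, a rotation vector about the tool's x, y, z as a fraction of full scale. A call has 1 to 5 rows; each row shifts and turns the commanded pose from where the row before left it, along the tool's axes as they then stand; what a row does not reach is not made up. Full scale, the value 1, is 0.025 m for a shift and pi rad for a turn. A row lasts 1/12 s, in which the tool goes at most 41.7 mm and 7.16 degrees, less where a joint would pass 70% of its speed; a pose out of reach is approached as far as the arm can. A call with a number of a shift or a turn outside -1 to 1 is refused whole. A call with a gripper value outside its range is refused whole. OPENING is the opening, from -1 (shut) to 1 (fully open), set as the call begins (- or left out, the last holds). The fingers move at their own pace and stop on an object; FORCE is the grip in N (left out, the last holds). Time passes only in rows, so rows that do not move let the fingers close. It gives the time, the measured TCP pose, the force, the opening and the grip force at its end, in the units of the state.
- r.get_state(): the state, without advancing time (a new reading comes with each control period).
- optics.snapshot(name): name is "scene" or "side" or "wrist"; returns (picture, depth): 420x560x3 uint8, blue, green, red; 420x560 float32, m along the optical axis (not along the pixel's ray), 0 where there is no reading.
- optics.calibration(name): a dict with "vfov" (degrees; the focal length in pixels is half the picture's height over the tangent of half this angle, whatever the lens; pixels are square), "cx", "cy" (the principal point, pixels), "cam_to_world" (4x4, takes a point from camera to world coordinates); the wrist camera has in their place "tool_from_camera" (4x4, takes a point from camera to tool coordinates, whose origin is the TCP and whose axes are the flange's). Camera axes: x right, y up, looking along -z (the intrinsics and any distortion apply to the point x, -y, -z); pixel columns grow to the right and rows downward; lengths in m; the calibration is good to about 2 mm. A picture is of the moment at which its call begins: read the wrist's pose just before it. calibration takes no time and is no camera call.
- r.finish_job(): hands the job in; it is judged then, once.
The state is a dict: "clock": time; "q": joint angles; "qd": joint speeds; "joint_torque": joint torques, N m; "tool_pos": TCP position; "eef_rot": TCP orientation; "contact_force": force on the tool from outside, world axes, zero at the start; "moment": the same for the moment, N m; "opening": opening from 0.0 (shut) to 1.0 (fully open); "finger_force": force on a finger pad.
Only numpy, scipy, OpenCV 4.12 (cv2) and the standard library are available. Lean on these libraries where they do the work, as an engineer would, in place of code of your own. Each camera call takes 0.05 s, during which the arm holds its last target. There are 200 camera calls.

## Working session

There is one attempt and no reset: what is moved stays moved. The work goes in short steps, Python scripts to look and compute and a shell command to move; the robot and the scene stay as the last step left them, time stands still between calls to the robot, and variables do not carry over. Pictures are saved under pics/ and viewed, at most 10 in all, crops included, and the job is handed in when it is done.

```bash
ls; mkdir -p pics
python3 - <<'E'
from plant import r, optics
import cv2,numpy as np
print(r.get_state()); print(r.grip_point_offset)
ims=[]
for n in("scene","side"):
    p,d=optics.snapshot(n); np.savez(f'{n}0.npz',p=p,d=d); c=optics.calibration(n); print(n,c)
    cv2.imwrite(f'pics/{n}0.png',p)
print(optics.calibration("wrist"))
E
```

```text
pics
{'clock': 0.0, 'q': array([-1.20318339,  0.68999888, -0.19449831,  1.56634277,  0.15730196,
        0.90249   , -0.21511388]), 'qd': array([-0.00040657,  0.00010193,  0.00064306,  0.00054071, -0.00100006,
        0.00060217,  0.00030029]), 'joint_torque': array([ 3.35157301e-04, -5.27550423e+01, -1.26668192e+00, -1.53419173e+01,
       -5.26039756e-02,  6.67567248e-03,  1.77575885e-04]), 'tool_pos': array([0.20461083, 0.58981811, 0.20150074]), 'eef_rot': array([ 1.66103203e-01,  9.86107941e-01, -9.20356789e-04, -8.25942393e-05]), 'contact_force': array([-0.38067452, -0.72441862,  0.58824928]), 'moment': array([ 0.0109855 , -0.01818382,  0.01638539]), 'finger_force': 0.0, 'opening': 0.9955908083746461}
0.0187
scene {'vfov': 44.1588223950059, 'cx': 285.03775393480265, 'cy': 211.57467478014644, 'cam_to_world': array([[ 0.52202041,  0.67574213, -0.52044909, -0.18645092],
       [-0.85293111,  0.41229224, -0.32019311, -0.33393715],
       [-0.00179086,  0.61105456,  0.79158645,  1.00450137],
       [ 0.        ,  0.        ,  0.        ,  1.        ]])}
side {'vfov': 46.0571627162810
[... 152 characters left out ...]
],
       [-9.86570114e-01, -1.27685141e-01,  1.01862234e-01,
         2.07268049e-01],
       [-1.07279170e-03,  6.28679130e-01,  7.77664067e-01,
         1.18449199e+00],
       [ 0.00000000e+00,  0.00000000e+00,  0.00000000e+00,
         1.00000000e+00]])}
{'vfov': 58.98145099439851, 'cx': 279.8825731310417, 'cy': 203.65420652798718, 'tool_from_camera': array([[ 3.96368861e-04,  9.46450891e-01,  3.22847571e-01,
         8.47019925e-02],
       [ 9.99999796e-01, -5.37104720e-04,  3.46833835e-04,
         3.87201766e-04],
       [ 5.01664146e-04,  3.22847367e-01, -9.46450910e-01,
        -1.83485898e-01],
       [ 0.00000000e+00,  0.00000000e+00,  0.00000000e+00,
         1.00000000e+00]])}
```

View pics/scene0.png

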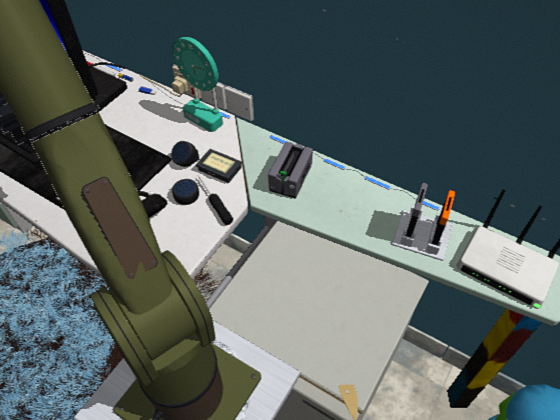

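View pics/side0.png

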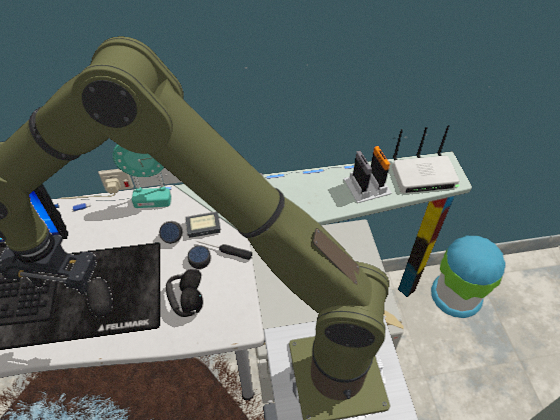

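Scene view: dock at about (290,168) with the green catch at (284,176), orange caddy at (445,218), grey spare at (418,205). In the side view the caddies are at (380,163) and (362,170), and the arm hides the dock.

```bash
cat > h.py <<'E'
import numpy as np,cv2
from plant import r,optics
from scipy.spatial.transform import Rotation as R
def cam(n,st=None):
    c=optics.calibration(n); f=210/np.tan(np.radians(c['vfov']/2))
    if n=='wrist':
        T=np.eye(4);T[:3,:3]=R.from_quat(st['eef_rot']).as_matrix();T[:3,3]=st['tool_pos'];T=T@c['tool_from_camera']
    else:T=c['cam_to_world']
    return f,c['cx'],c['cy'],T
def pts(n,d,st=None):
    f,cx,cy,T=cam(n,st);v,u=np.mgrid[:420,:560]
    P=np.stack([(u-cx)/f*d,-(v-cy)/f*d,-d],-1)
    W=P@T[:3,:3].T+T[:3,3]; W[d<=0]=np.nan; return W
def hsv(p):return cv2.cvtColor(p,cv2.COLOR_BGR2HSV)
def box(P):
    (c,s,a)=cv2.minAreaRect((P[:,:2]*1000).astype(np.float32)); return np.round(c,1),np.round(s,1),round(a,1)
def rows():
    s=r.get_state();m=R.from_quat(s['eef_rot']).as_matrix();return s,m
E
python3 - <<'E'
from h import *
for n in('scene','side'):
    z=np.load(n+'0.npz');p,d=z['p'],z['d'];W=pts(n,d);H=hsv(p)
    ok=np.isfinite(W[...,0])
    o=ok&(H[...,0]>5)&(H[...,0]<22)&(H[...,1]>170)&(H[...,2]>90)&(W[...,0]>.3)&(W[...,2]>.05)
    P=W[o];print(n,'orange',len(P),P.min(0),P.max(0),box(P));zt=np.percentile(P[:,2],98)
    T=P[P[:,2]>zt-.006];print(' top',len(T),T.mean(0),box(T))
    if n=='scene':
        sub=np.zeros_like(ok);sub[135:200,262:320]=1
        m=sub&ok&(W[...,2]>.055)&(W[...,2]<.075);P=W[m];print('dock top',len(P),P.mean(0),box(P),np.percentile(P[:,2],[5,50,95]))
        m=sub&ok&(W[...,2]>.02)&(W[...,2]<.1);print('dock all',box(W[m]))
        g=sub&ok&(H[...,0]>45)&(H[...,0]<80)&(H[...,1]>120);print('green',W[g&(W[...,2]>.03)].mean(0),g.sum())
        print('desk z',np.nanmedian(W[190:215,330:370,2]), W[200,350])
    sub=np.zeros_like(ok);
    if n=='scene':sub[175:255,380:460]=1
    else: sub[140:205,340:395]=1
    g=sub&ok&(W[...,2]>.1)&~o;P=W[g];T=P[P[:,2]>np.percentile(P[:,2],97)-.006];print(' grey top',T.mean(0),box(T))
    g=sub&ok&(W[...,2]>.025)&(W[...,2]<.045)&(H[...,2]>110);print(' stand',box(W[g]),g.sum())
z=np.load('scene0.npz');p=z['p']
a=cv2.resize(p[130:205,255:325],None,fx=5.5,fy=5.5,interpolation=2);b=cv2.resize(p[175:260,390:465],None,fx=4.85,fy=4.85,interpolation=2)
cv2.imwrite('pics/crop1.png',np.hstack([a[:412],b[:412]]))
E
```

```text
scene orange 208 [ 0.54504957 -0.28220989  0.1062091 ] [ 0.62781247 -0.25776449  0.13789548] (array([ 586.4, -270.7]), array([82.5, 14.2]), 9.5)
 top 149 [ 0.58771713 -0.27036872  0.13354764] (array([ 587.1, -270.8]), array([81.3, 13.8]), 9.5)
dock top 1074 [0.56964375 0.11371384 0.06534695] (array([572. , 116.1]), array([129.4,  78.6]), 11.3) [0.05753507 0.06607687 0.06998455]
dock all (array([608.3, 123. ]), array([203.2,  79. ]), 10.9)
green [0.52376794 0.10849003 0.06859081] 37
desk z 0.0013150045229235463 [ 0.58532647 -0.0483914   0.00533887]
 grey top [ 0.57636656 -0.22129542  0.13348666] (array([ 582.6, -241.3]), array([83.8, 73.7]), 10.2)
 stand (array([ 615.7, -235.6]), array([167.6,  86.8]), 10.1) 192
side orange 151 [ 0.54691733 -0.27817164  0.10257578] [ 0.62878966 -0.25388338  0.1387875 ] (array([ 588.1, -265.3]), array([82.8, 14.6]), 8.8)
 top 61 [ 0.58749632 -0.26529603  0.13479726] (array([ 587.7, -265.7]), array([81.9, 13.3]), 8.2)
 grey top [ 0.57926003 -0.22196955  0.13554264] (array([ 582. , -236.9]), array([80.8, 74.6]), 9.5)
 stand (array([ 590.8, -274.4]), array([102.2, 166.7]), 11.2) 144
```

View pics/crop1.png

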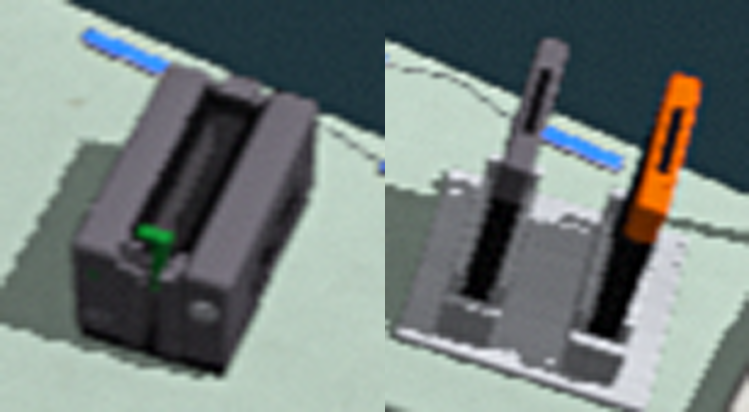

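Crop: the dock is open with the green catch at its near (−x) end, and the orange caddy is in the right-hand slot. Next is a quick clearance check before moving.

```bash
python3 - <<'E'
from h import *
z=np.load('scene0.npz');W=pts('scene',z['d'])
for uv in [(197,65),(205,115),(235,100),(180,85),(494,208),(528,230),(400,100),(300,60),(485,230),(385,190),(240,125),(60,40),(280,137),(490,265)]:
    print(uv,np.round(W[uv[1],uv[0]],3))
ok=np.isfinite(W[...,0])
for nm,m in (('antenna',ok&(W[...,2]>.06)&(W[...,1]<-.31)&(W[...,0]>.35)),('lamp',ok&(W[...,2]>.15)&(W[...,1]>.15)&(W[...,0]>.45))):
    P=W[m];print(nm,P.min(0),P.max(0),len(P))
E
python3 -m pendant '[[0,0,-1,0,0,0],[0,0,-1,0,0,0],[0,0,-1,0,0,0],[0,0,-1,0,0,0]]' -0.1 20
```

```text
(197, 65) [0.626 0.425 0.198]
(205, 115) [0.618 0.418 0.042]
(235, 100) [0.69  0.366 0.065]
(180, 85) [0.666 0.539 0.061]
(494, 208) [ 0.677 -0.359  0.08 ]
(528, 230) [ 0.672 -0.444  0.061]
(400, 100) [ 0.702 -0.085  0.255]
(300, 60) [0.701 0.169 0.263]
(485, 230) [ 0.649 -0.363  0.03 ]
(385, 190) [ 0.665 -0.108 -0.   ]
(240, 125) [ 0.671  0.341 -0.   ]
(60, 40) [0.137 0.183 0.637]
(280, 137) [0.688 0.22  0.001]
(490, 265) [ 0.563 -0.402  0.029]
antenna [ 0.66513407 -0.51162381  0.06004309] [ 0.70658337 -0.31001078  0.53759136] 9610
lamp [0.45002389 0.15001172 0.15000939] [0.70727854 0.98324503 0.41914677] 14600
clock: 0.43
tool_pos: [0.2046, 0.59, 0.3029]
eef_rot: [0.166, 0.986, -0.001, -0.0]
contact_force: [-0.2, 1.0, -0.5]
opening: 0.723
finger_force: 0.0
```

A wall stands at x≈0.70, so the camera must stay on the robot's side. Moving towards the dock.

```bash
python3 -m pendant '[[-0.98,-0.81,0,0,0,0],[-0.98,-0.81,0,0,0,0],[-0.98,-0.81,0,0,0,0],[-0.98,-0.81,0,0,0,0],[-0.98,-0.81,0,0,0,0]]'; python3 -c "
from plant import r
print(r.get_state()['q'].round(3))"
python3 -m pendant '[[-0.98,-0.81,0,0,0,0],[-0.98,-0.81,0,0,0,0],[-0.98,-0.81,0,0,0,0],[-0.98,-0.81,0,0,0,0],[-0.98,-0.81,0,0,0,0]]'; python3 -c "
from plant import r
print(r.get_state()['q'].round(3))"
```

```text
clock: 0.85
tool_pos: [0.2878, 0.453, 0.302]
eef_rot: [0.166, 0.986, -0.0, -0.0]
contact_force: [0.3, 0.3, 1.1]
opening: 0.449
finger_force: 0.0
[-0.953  0.459 -0.216  1.691  0.113  1.005  0.029]
clock: 1.27
tool_pos: [0.3702, 0.3172, 0.3021]
eef_rot: [0.166, 0.986, -0.0, -0.0]
contact_force: [-0.0, 0.9, -0.7]
opening: 0.453
finger_force: 0.0
[-0.662  0.385 -0.205  1.823  0.094  0.944  0.329]
```

```bash
python3 -m pendant '[[-0.98,-0.81,0,0,0,0],[-0.98,-0.81,0,0,0,0],[-0.98,-0.81,0,0,0,0],[-0.98,-0.81,0,0,0,0],[-0.98,-0.81,0,0,0,0]]'; python3 -m pendant '[[-0.5,-0.5,0,0,0,-0.032],[0,0,0.5,0,0,-0.032],[0,0,0.5,0,0,-0.032],[0,0,0.5,0,0,-0.032],[0,0,0,0,0,-0.032]]';python3 -m pendant '[[0,0,0,0,0,0],[0,0,0,0,0,0]]'
python3 - <<'E'
from h import *
s,m=rows();print(s['q'].round(3),m.round(3))
p,d=optics.snapshot('wrist');np.savez('w1.npz',p=p,d=d,pos=s['tool_pos'],rot=s['eef_rot']);cv2.imwrite('pics/w1.png',p)
W=pts('wrist',d,s);ok=np.isfinite(W[...,0]);H=hsv(p)
q=ok&(W[...,2]>.055)&(W[...,2]<.085)&(W[...,0]>.45)&(W[...,0]<.68)&(W[...,1]>.03)&(W[...,1]<.2)
print(q.sum(),box(W[q]),np.median(W[q][:,2]))
g=ok&(H[...,0]>45)&(H[...,0]<80)&(H[...,1]>120)&(H[...,2]>50);print('green',g.sum(),W[g].mean(0))
E
```

```text
clock: 1.68
tool_pos: [0.4527, 0.1815, 0.3021]
eef_rot: [0.166, 0.986, -0.0, -0.0]
contact_force: [0.6, 0.6, 0.8]
opening: 0.454
finger_force: 0.0
clock: 2.1
tool_pos: [0.4586, 0.1661, 0.2625]
eef_rot: [-0.087, 0.996, -0.001, -0.002]
contact_force: [-0.7, -0.7, -0.6]
opening: 0.449
finger_force: 0.0
clock: 2.27
tool_pos: [0.4601, 0.1671, 0.2646]
eef_rot: [-0.083, 0.997, 0.0, -0.0]
contact_force: [-0.2, -0.4, 0.2]
opening: 0.452
finger_force: 0.0
[-0.24   0.438 -0.301  1.875  0.167  0.853  1.112] [[-0.986 -0.165 -0.001]
 [-0.165  0.986  0.   ]
 [ 0.001  0.    -1.   ]]
4459 (array([572.8, 118.4]), array([123.9,  76.3]), 10.7) 0.06674649294990093
green 67 [0.52016463 0.10927349 0.08053859]
```

View pics/w1.png

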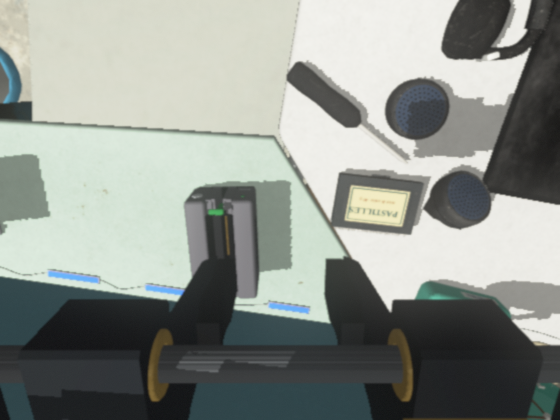

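Wrist view: the dock is at about (222,243), catch at (214,212). The top measures 123.9 × 76.3 mm, which matches the given size, with its centre at (572.8, 118.4) and yaw 10.7°. Moving to the caddy.

```bash
python3 -m pendant '[[0,-1,0,0,0,0],[0,-1,0,0,0,0],[0,-1,0,0,0,0],[0,-1,0,0,0,0],[0,-1,0,0,0,0]]' >/dev/null; python3 -m pendant '[[0,-1,0,0,0,0],[0,-1,0,0,0,0],[0,-1,0,0,0,0],[0,-1,0,0,0,0],[0,-1,0,0,0,0]]' >/dev/null; python3 -m pendant '[[0,-1,0,0,0,0],[0,-1,0,0,0,0],[0,-1,0,0,0,0],[0,-1,0,0,0,0],[0,-1,0,0,0,0]]';python3 -m pendant '[[0,-1,0,0,0,0],[0,-1,0,0,0,0],[0,-0.3,0,0,0,0],[0,0,0,0,0,0],[0,0,0,0,0,0]]'
python3 - <<'E'
from h import *
s,m=rows();print(s['q'].round(3),m.round(3))
p,d=optics.snapshot('wrist');np.savez('w2.npz',p=p,d=d,pos=s['tool_pos'],rot=s['eef_rot']);cv2.imwrite('pics/w2.png',p)
W=pts('wrist',d,s);ok=np.isfinite(W[...,0]);H=hsv(p)
o=ok&(H[...,0]>5)&(H[...,0]<22)&(H[...,1]>170)&(H[...,2]>90)&(W[...,2]>.05)
P=W[o];zt=np.percentile(P[:,2],90);T=P[P[:,2]>zt-.005];print('orange top',len(P),len(T),T.mean(0),box(T))
g=ok&~o&(W[...,2]>.125)&(W[...,2]<.14)&(W[...,0]>.5);print('grey',g.sum(),W[g].mean(0),box(W[g]))
E
```

```text
clock: 3.57
tool_pos: [0.5235, -0.2036, 0.2653]
eef_rot: [-0.083, 0.997, -0.0, 0.0]
contact_force: [0.2, 0.6, -0.1]
opening: 0.452
finger_force: 0.0
clock: 3.98
tool_pos: [0.5329, -0.2578, 0.2648]
eef_rot: [-0.084, 0.996, 0.001, 0.0]
contact_force: [-0.0, 0.3, -1.3]
opening: 0.455
finger_force: 0.0
[ 0.528  0.581 -0.266  1.586  0.171  0.999  1.95 ] [[-0.986 -0.168 -0.   ]
 [-0.168  0.986  0.001]
 [-0.     0.001 -1.   ]]
orange top 696 696 [ 0.58686185 -0.26828559  0.13307353] (array([ 588.5, -268.6]), array([80.4, 12.3]), 9.9)
grey 3496 [ 0.6338791  -0.2840715   0.13231079] (array([ 620.9, -342.1]), array([164.7, 343.7]), 0.9)
```

View pics/w2.png

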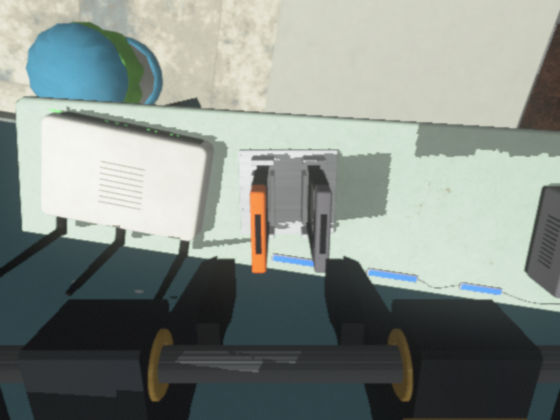

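Orange grip at (260,220) in the picture, grey at (320,220). The grip centre is at (587.7, −268.5), top z 133 mm, yaw 9.9°, all consistent. Aligning and descending.

```bash
python3 -m pendant '[[-0.7,-0.26,0,0,0,0],[-0.7,-0.27,0,0,0,0],[-0.69,-0.26,0,0,0,0],[0,0,0,0,0,0],[0,0,0,0,0,0]]';python3 -m pendant '[[0,0,0.8,0,0,0],[0,0,0.8,0,0,0],[0,0,0.8,0,0,0],[0,0,0,0,0,0],[0,0,0,0,0,0]]'
python3 - <<'E'
from h import *
s,m=rows();print(s['q'].round(3),m.round(3))
p,d=optics.snapshot('wrist');cv2.imwrite('pics/w3.png',p)
W=pts('wrist',d,s);ok=np.isfinite(W[...,0]);H=hsv(p)
o=ok&(H[...,0]>5)&(H[...,0]<22)&(H[...,1]>170)&(H[...,2]>90)&(W[...,2]>.05)
P=W[o];zt=np.percentile(P[:,2],90);T=P[P[:,2]>zt-.005]
L=(T-s['tool_pos'])@m;print('orange in tool',len(T),L.min(0),L.max(0),box(T))
E
```

```text
clock: 4.45
tool_pos: [0.5881, -0.2674, 0.2646]
eef_rot: [-0.086, 0.996, 0.001, -0.0]
contact_force: [-0.8, 0.4, 0.1]
opening: 0.447
finger_force: 0.0
clock: 4.87
tool_pos: [0.5862, -0.2687, 0.2045]
eef_rot: [-0.085, 0.996, 0.001, -0.001]
contact_force: [1.4, 0.1, 0.8]
opening: 0.449
finger_force: 0.0
[ 0.49   0.719 -0.247  1.493  0.198  0.957  1.927] [[-0.986 -0.169 -0.003]
 [-0.169  0.986  0.001]
 [ 0.002  0.002 -1.   ]]
orange in tool 1222 [-0.04173083 -0.00611874  0.06971179] [0.03836143 0.00567586 0.07390749] (array([ 587.7, -268.5]), array([80.1, 11.8]), 9.3)
```

View pics/w3.png

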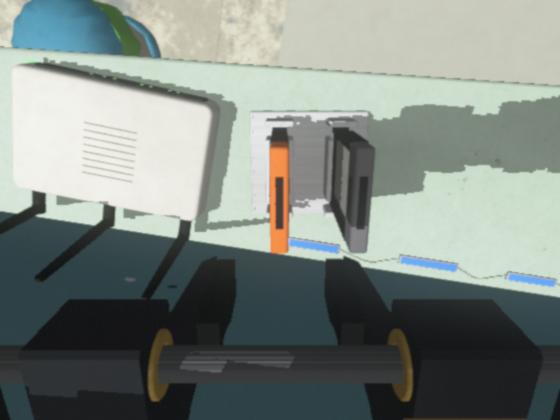

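Orange grip centred at column 280 between the fingers; the spare's finger clearance is fine. Descend and grip.

```bash
python3 -m pendant '[[-0.04,0,0.8,0,0,0],[-0.03,0,0.8,0,0,0],[0,0,0.8,0,0,0],[0,0,0.8,0,0,0],[0,0,0.5,0,0,0]]';python3 -m pendant '[[0,0,0.45,0,0,0],[0,0,0,0,0,0],[0,0,0,0,0,0],[0,0,0,0,0,0]]'; python3 -m pendant '[[0,0,0,0,0,0],[0,0,0,0,0,0],[0,0,0,0,0,0],[0,0,0,0,0,0],[0,0,0,0,0,0]]' -1 35;  python3 -m pendant '[[0,0,0,0,0,0],[0,0,0,0,0,0],[0,0,0,0,0,0],[0,0,0,0,0,0]]'
```

```text
clock: 5.33
tool_pos: [0.5895, -0.2693, 0.1122]
eef_rot: [-0.084, 0.996, -0.0, 0.0]
contact_force: [0.3, -0.1, -0.0]
opening: 0.447
finger_force: 0.0
clock: 5.67
tool_pos: [0.5904, -0.2698, 0.1024]
eef_rot: [-0.084, 0.996, -0.0, 0.001]
contact_force: [0.3, 0.7, 0.1]
opening: 0.45
finger_force: 0.0
clock: 6.08
tool_pos: [0.5895, -0.2695, 0.1013]
eef_rot: [-0.084, 0.996, -0.0, 0.0]
contact_force: [-0.7, -0.2, 0.3]
opening: 0.094
finger_force: 0.0
clock: 6.42
tool_pos: [0.5894, -0.2695, 0.101]
eef_rot: [-0.084, 0.996, 0.0, -0.0]
contact_force: [-0.2, -0.1, -0.8]
opening: 0.002
finger_force: 0.0
```

The fingers shut on nothing, so I'll look.

Run:
```python
from h import *
a,_=optics.snapshot('wrist');b,d=optics.snapshot('scene');s2,_=optics.snapshot('side')
b1=cv2.resize(b[150:260,370:480],(420,420));c1=cv2.resize(s2[120:230,330:440],(420,420))
cv2.imwrite('pics/m4.png',cv2.resize(np.hstack([a,b1,c1]),(800,240)))
```

```text
(no output)
```

View pics/m4.png

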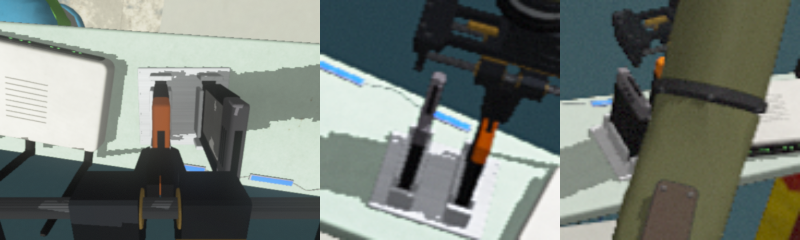

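The closed fingers sit over or around the bar's far half in all three views, so I'll measure depths there.

Run:
```python
from h import *
s,m=rows();print(s['tool_pos'],s['opening'],s['finger_force'],s['contact_force'])
for n in('wrist','scene'):
    p,d=optics.snapshot(n);np.savez(n+'4.npz',p=p,d=d)
    W=pts(n,d,s);ok=np.isfinite(W[...,0]);H=hsv(p)
    o=ok&(H[...,0]>5)&(H[...,0]<22)&(H[...,1]>150)&(H[...,2]>70)&(abs(W[...,1]+.27)<.03)&(abs(W[...,0]-.587)<.06)&(W[...,2]<.16)
    L=(W[o]-s['tool_pos'])@m;print(n,'orange',len(L),np.round(np.percentile(L,[1,10,50,90,99],axis=0)*1000,1).tolist())
    k=ok&(H[...,1]<90)&(H[...,2]<80);L=(W[k]-s['tool_pos'])@m
    f=L[(abs(L[:,0])<.03)&(abs(L[:,1])<.04)&(L[:,2]>-.09)&(L[:,2]<.03)]
    print('fingers',len(f),np.round(np.percentile(f,[1,10,50,90,99],axis=0)*1000,1).tolist())
```

```text
[ 0.58943285 -0.26946575  0.10101426] 0.0031115365623179095 0.0 [ 0.02318391  0.03784549 -0.77789035]
wrist orange 1595 [[-33.2, -4.7, -33.6], [10.7, -3.4, -32.8], [27.8, 1.5, -32.0], [38.6, 6.5, -31.2], [40.9, 7.4, -30.5]]
fingers 5839 [[0.4, -13.6, -87.6], [4.9, -8.9, -82.6], [9.5, 0.6, -65.7], [11.2, 9.9, -42.6], [18.6, 14.6, -32.0]]
scene orange 125 [[-8.6, -5.7, -35.5], [8.2, -4.7, -33.5], [31.9, 1.3, -30.1], [42.8, 5.7, -12.6], [44.3, 6.2, 37.1]]
fingers 225 [[-4.4, -15.7, -85.6], [4.1, -12.1, -82.3], [9.1, -2.2, -65.2], [11.4, 9.7, -45.4], [13.7, 13.6, -35.1]]
```

Run:
```python
from h import *
p=np.load('wrist4.npz')['p'];b=np.load('scene4.npz')['p']
cv2.imwrite('pics/c5.png',np.hstack([cv2.resize(p[120:380,190:390],(400,520),interpolation=2),cv2.resize(b[155:255,410:487],(400,520),interpolation=2)]))
```

```text
(no output)
```

View pics/c5.png

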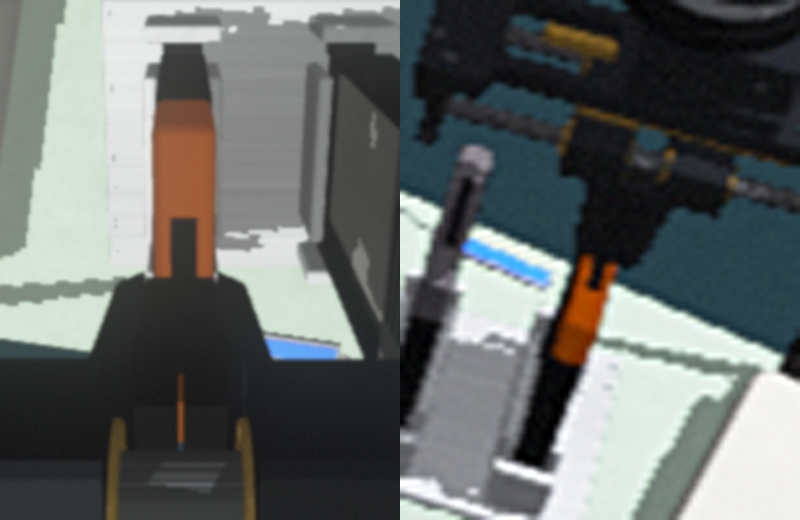

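The fingers appear to end at the bar's top rather than flank it. Checking the fingertip height from stored depth.

Run:
```python
from h import *
c=optics.calibration('wrist')
T=c['tool_from_camera'];f=210/np.tan(np.radians(c['vfov']/2))
for n in('w2','w1','wrist4'):
    d=np.load(n+'.npz')['d']
    for u in ((220,228,235) if n!='wrist4' else (265,275,285)):
        out=[]
        for v in range(240,312,6):
            P=np.array([(u-c['cx'])/f*d[v,u],-(v-c['cy'])/f*d[v,u],-d[v,u],1]);out.append((v,*np.round((T@P)[:3]*1000).astype(int).tolist()))
        print(n,u,out)
```

```text
w2 220 [(240, -118, -78, 263), (246, -127, -79, 264), (252, -136, -79, 263), (258, -145, -80, 264), (264, 9, -25, -42), (270, 9, -24, -47), (276, 9, -23, -52), (282, 10, -23, -58), (288, 9, -22, -60), (294, 9, -21, -65), (300, 9, -21, -70), (306, 7, -21, -70)]
w2 228 [(240, -118, -68, 263), (246, -127, -68, 263), (252, -135, -69, 263), (258, -145, -69, 264), (264, 9, -21, -43), (270, 10, -21, -48), (276, 9, -20, -53), (282, 9, -20, -57), (288, 7, -19, -58), (294, 5, -20, -59), (300, 2, -20, -59), (306, 0, -20, -60)]
w2 235 [(240, -118, -59, 263), (246, -127, -59, 264), (252, -136, -59, 263), (258, -145, -60, 264), (264, -159, -61, 273), (270, -159, -60, 257), (276, -160, -58, 242), (282, -2, -20, -38), (288, -5, -20, -38), (294, -7, -19, -40), (300, -160, -52, 187), (306, -160, -50, 176)]
w1 220 [(240, -108, -75, 242), (246, -115, -74, 238), (252, -123, -75, 237), (258, -130, -75, 234), (264, 9, -25, -42), (270, 10, -24, -48), (276, 10, -23, -53), (282, 9, -23, -57), (288, 9, -22, -61), (294, 9, -21, -66), (300, 10, -21, -70), (306, 7, -21, -70)]
w1 228 [(240, -91, -59, 203), (246, -
[... 530 characters left out ...]
6), (246, -41, -11, 82), (252, -41, -11, 70), (258, -44, -11, 67), (264, 10, -6, -44), (270, 10, -6, -48), (276, 9, -5, -52), (282, 9, -5, -57), (288, 9, -5, -61), (294, 9, -5, -66), (300, 9, -5, -69), (306, 10, -5, -74)]
wrist4 275 [(240, 16, -2, -32), (246, 13, -2, -33), (252, 11, -2, -34), (258, 7, -2, -33), (264, 9, -2, -43), (270, 9, -1, -48), (276, 9, -1, -53), (282, 9, -1, -57), (288, 9, -1, -61), (294, 10, -1, -66), (300, 9, -1, -69), (306, 10, -1, -73)]
wrist4 285 [(240, 16, 3, -32), (246, 13, 3, -33), (252, 10, 3, -32), (258, 7, 3, -33), (264, 9, 3, -41), (270, 9, 3, -47), (276, 10, 3, -53), (282, 9, 3, -57), (288, 9, 2, -61), (294, 9, 2, -65), (300, 10, 2, -70), (306, 10, 2, -74)]
```

The real fingertips lie about 38 mm behind the reported TCP: wrist and scene depth agree, and the bar top is at its specified height. So the gripper closed just above the bar. I'll open and go 39 mm lower, watching the force.

```bash
python3 -m pendant '[[0,0,0,0,0,0],[0,0,0,0,0,0],[0,0,0,0,0,0],[0,0,0,0,0,0],[0,0,0,0,0,0]]' -0.1 35; python3 -m pendant '[[0.06,0.03,0.2,0,0,0],[0,0,0.2,0,0,0],[0,0,0.2,0,0,0],[0,0,0,0,0,0]]'
```

```text
clock: 7.08
tool_pos: [0.5895, -0.2695, 0.1011]
eef_rot: [-0.084, 0.996, 0.0, 0.0]
contact_force: [0.2, 0.0, -0.9]
opening: 0.356
finger_force: 0.0
clock: 7.42
tool_pos: [0.5868, -0.2687, 0.0845]
eef_rot: [-0.084, 0.996, 0.001, -0.001]
contact_force: [-0.3, -0.1, 0.6]
opening: 0.449
finger_force: 0.0
```

```bash
python3 -m pendant '[[0,0,0.3,0,0,0],[0,0,0.3,0,0,0],[0,0,0.3,0,0,0],[0,0,0,0,0,0],[0,0,0,0,0,0]]'; python3 -m pendant '[[0,0,0,0,0,0],[0,0,0,0,0,0],[0,0,0,0,0,0],[0,0,0,0,0,0],[0,0,0,0,0,0]]' -1 35;  python3 -m pendant '[[0,0,0,0,0,0],[0,0,0,0,0,0],[0,0,0,0,0,0],[0,0,0,0,0,0]]'
```

```text
clock: 7.83
tool_pos: [0.5873, -0.2688, 0.0627]
eef_rot: [-0.084, 0.996, 0.0, -0.001]
contact_force: [-0.3, -0.3, 0.8]
opening: 0.455
finger_force: 0.0
clock: 8.25
tool_pos: [0.588, -0.2691, 0.0639]
eef_rot: [-0.084, 0.996, -0.0, 0.0]
contact_force: [0.0, 0.2, 0.9]
opening: 0.156
finger_force: 35.0
clock: 8.58
tool_pos: [0.5881, -0.2691, 0.0639]
eef_rot: [-0.084, 0.996, -0.0, 0.0]
contact_force: [-0.7, 0.1, 3.4]
opening: 0.159
finger_force: 35.0
```

Gripped: 14 mm opening at 35 N. Lifting straight up.

```bash
python3 -m pendant '[[0,0,-0.2,0,0,0],[0,0,-0.3,0,0,0],[0,0,-0.3,0,0,0],[0,0,-0.3,0,0,0],[0,0,-0.4,0,0,0]]'; python3 -m pendant '[[0,0,-0.5,0,0,0],[0,0,-0.7,0,0,0],[0,0,-0.7,0,0,0],[0,0,-0.7,0,0,0],[0,0,-0.7,0,0,0]]';python3 -m pendant '[[0,0,0,0,0,0],[0,0,0,0,0,0],[0,0,0,0,0,0]]'
python3 - <<'E'
from h import *
s,m=rows();print(s['q'].round(3),m.round(3))
p,d=optics.snapshot('wrist');np.savez('w6.npz',p=p,d=d)
W=pts('wrist',d,s);ok=np.isfinite(W[...,0]);H=hsv(p)
o=ok&(H[...,0]>5)&(H[...,0]<22)&(H[...,1]>150)&(H[...,2]>70)
L=(W[o]-s['tool_pos'])@m;L=L[(abs(L[:,2]+.07)<.03)&(abs(L[:,1])<.02)];print(len(L),np.round(np.percentile(L,[1,50,99],axis=0)*1000,1).tolist(),box(L))
E
```

```text
clock: 9.0
tool_pos: [0.5876, -0.2689, 0.1016]
eef_rot: [-0.084, 0.996, 0.0, -0.0]
contact_force: [-1.4, 0.2, -1.3]
opening: 0.16
finger_force: 35.0
clock: 9.42
tool_pos: [0.5879, -0.269, 0.1856]
eef_rot: [-0.084, 0.996, -0.0, 0.0]
contact_force: [-0.4, -0.2, -1.2]
opening: 0.154
finger_force: 35.0
clock: 9.67
tool_pos: [0.5872, -0.2688, 0.183]
eef_rot: [-0.084, 0.996, 0.0, -0.001]
contact_force: [0.3, -0.2, -1.8]
opening: 0.151
finger_force: 35.0
[ 0.487  0.743 -0.243  1.515  0.208  0.91   1.918] [[-0.986 -0.168 -0.001]
 [-0.168  0.986  0.   ]
 [ 0.001  0.001 -1.   ]]
4606 [[-38.9, -6.2, -70.5], [18.0, 0.6, -69.0], [40.6, 7.5, -63.7]] (array([0.2, 0.8]), array([14.6, 82.3]), 89.6)
```

The bar sits centred in the grip (+0.5, +0.7 mm) and the caddy weighs about 1.8 N. The spare's top is level with the caddy's bottom, so I'll raise first, then traverse, stopping short of the dock to re-measure.

```bash
python3 -m pendant '[[0,0,-0.6,0,0,0],[0,0,-0.6,0,0,0],[0,0,-0.6,0,0,0],[0,0,0,0,0,0]]'; python3 -m pendant '[[-0.13,0.5,0,0,0,0],[-0.13,0.96,0,0,0,0],[-0.13,0.96,0,0,0,0],[-0.13,0.96,0,0,0,0],[-0.13,0.96,0,0,0,0]]';python3 -m pendant '[[-0.13,0.96,0,0,0,0],[-0.13,0.96,0,0,0,0],[-0.13,0.96,0,0,0,0],[-0.13,0.96,0,0,0,0],[-0.13,0.96,0,0,0,0]]';python3 -m pendant '[[-0.13,0.96,0,0,0,-0.003],[-0.13,0.96,0,0,0,-0.003],[0,0,0,0,0,0],[0,0,0,0,0,0],[0,0,0,0,0,0]]'
cat > meas.py <<'E'
from h import *
def meas(k):
    s,m=rows();print('tcp',s['tool_pos'].round(4),'yaw',np.degrees(np.arctan2(-m[0,1],m[1,1])).round(2),'q',s['q'].round(2))
    p,d=optics.snapshot('wrist');np.savez(k+'.npz',p=p,d=d);cv2.imwrite(f'pics/{k}.png',p)
    W=pts('wrist',d,s);ok=np.isfinite(W[...,0]);H=hsv(p)
    hot=(H[...,0]>5)&(H[...,0]<22)&(H[...,1]>150)&(H[...,2]>70)
    q=ok&~hot&(W[...,2]>.055)&(W[...,2]<.085)&(W[...,0]>.45)&(W[...,0]<.66)&(W[...,1]>.06)&(W[...,1]<.18)
    P=W[q];print('dock',q.sum(),box(P),np.median(P[:,2]))
    # top plane only, split the two rails either side of the slot
    q&=(abs(W[...,2]-.066)<.006);C=np.array([.5728,.1184]);a=np.radians(10.7);ex=np.array([np.cos(a),np.sin(a)]);ey=np.array([-ex[1],ex[0]])
    D=W[q][:,:2]-C;X,Y=D@ex*1000,D@ey*1000
    for nm,mm in(('right',Y<-16),('left',Y>16)):
        if mm.sum()>50:
            xs=np.arange(-50,51,10);e=[np.percentile(np.abs(Y[mm&(abs(X-x)<6)]),[2,98]).round(1).tolist() if (mm&(abs(X-x)<6)).sum()>8 else None for x in xs];print(nm,e)
    g=ok&(H[...,0]>45)&(H[...,0]<80)&(H[...,1]>120)&(H[...,2]>50)
    D=W[g][:,:2]-C;print('green',g.sum(),W[g].mean(0).round(4),(D@ex*1000).mean().round(1),(D@ey*1000).mean().round(1))
    o=ok&hot;L=(W[o]-s['tool_pos'])@m;L=L[(abs(L[:,2]+.069)<.006)&(abs(L[:,1])<.02)];print('bar in tool',len(L),box(L))
E
python3 -c "from meas import *; meas('w7')"
```

```text
clock: 10.05
tool_pos: [0.5891, -0.2694, 0.2302]
eef_rot: [-0.084, 0.996, -0.001, 0.002]
contact_force: [0.2, 0.1, -1.2]
opening: 0.153
finger_force: 35.0
clock: 10.47
tool_pos: [0.5841, -0.1567, 0.2265]
eef_rot: [-0.085, 0.996, 0.001, -0.002]
contact_force: [-0.4, -0.2, -0.9]
opening: 0.152
finger_force: 35.0
clock: 10.88
tool_pos: [0.5797, -0.0359, 0.2267]
eef_rot: [-0.085, 0.996, 0.0, -0.002]
contact_force: [0.7, -0.3, -2.0]
opening: 0.152
finger_force: 35.0
clock: 11.3
tool_pos: [0.5785, 0.0097, 0.2273]
eef_rot: [-0.094, 0.996, -0.0, -0.001]
contact_force: [0.5, -0.6, -1.8]
opening: 0.152
finger_force: 35.0
tcp [0.5785 0.0097 0.2273] yaw 10.76 q [ 0.05  0.6  -0.25  1.68  0.18  0.89  1.49]
dock 8600 (array([573.6, 118.4]), array([124.7,  76.3]), 10.6) 0.0665047677402941
right [[16.5, 38.0], [16.6, 37.9], [16.6, 38.0], [16.4, 37.9], [16.3, 38.0], [16.4, 37.9], [16.6, 37.9], [16.7, 38.0], [16.6, 37.9], [16.4, 37.9], [16.7, 38.0]]
left [[16.5, 36.3], [16.2, 36.5], [16.2, 36.5], [16.3, 36.2], [16.3, 36.7], [16.7, 36.3], [16.5, 36.1], [16.4, 36.4], [16.3, 36.6], [16.5, 35.9], [16.6, 36.1]]
green 87 [ 0.4724 -0.4857 -0.3901] -210.8 -574.9
bar in tool 4596 (array([0.3, 0.5]), array([14. , 81.8]), 89.6)
```

View pics/w7.png

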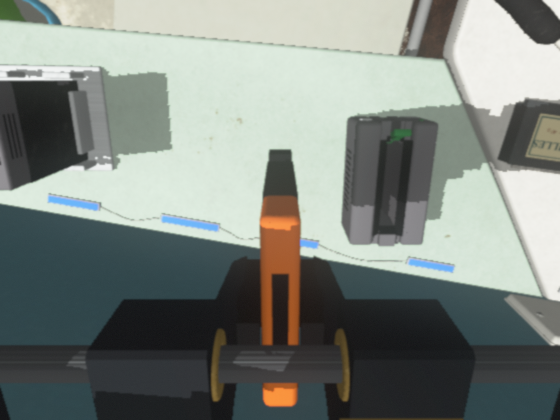

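Dock re-measured at (573.2, 118.4), yaw 10.65°, agreeing with the first reading; the catch is at (400,133) on the robot side and the caddy hangs straight at (280,270). Moving above the slot and partway down.

```bash
python3 -m pendant '[[-0.12,0.8,0,0,0,0],[-0.12,0.9,0,0,0,0],[-0.13,0.9,0,0,0,0],[-0.13,0.9,0,0,0,0],[-0.12,0.79,0,0,0,0]]'; python3 -m pendant '[[0,0,0.6,0,0,0],[0,0,0.7,0,0,0],[0,0,0.7,0,0,0],[0,0,0.6,0,0,0],[0,0,0,0,0,0]]'; python3 -m pendant '[[0,0,0,0,0,0],[0,0,0,0,0,0],[0,0,0,0,0,0]]'
python3 - <<'E'
from meas import *
meas('w8')
E
```

```text
clock: 11.77
tool_pos: [0.5746, 0.1183, 0.2281]
eef_rot: [-0.093, 0.996, -0.0, -0.0]
contact_force: [-0.7, 0.3, -0.9]
opening: 0.155
finger_force: 35.0
clock: 12.18
tool_pos: [0.5726, 0.116, 0.1604]
eef_rot: [-0.093, 0.996, -0.001, -0.003]
contact_force: [0.6, -0.3, -1.6]
opening: 0.158
finger_force: 35.0
clock: 12.43
tool_pos: [0.5757, 0.1181, 0.1646]
eef_rot: [-0.093, 0.996, 0.0, 0.001]
contact_force: [-0.0, 0.2, -1.3]
opening: 0.159
finger_force: 35.0
tcp [0.5757 0.1181 0.1646] yaw 10.7 q [-0.15  0.69 -0.22  1.72  0.2   0.75  1.28]
dock 10180 (array([573. , 118.6]), array([123.3,  76.1]), 10.8) 0.0668102969726215
right [[16.6, 37.1], [16.1, 37.4], [16.3, 37.1], [16.5, 37.4], [16.7, 37.1], [16.1, 37.5], [16.2, 37.1], [16.4, 37.6], [18.1, 37.1], [18.3, 37.5], [17.7, 37.0]]
left [[16.1, 37.4], [16.3, 37.6], [16.5, 37.4], [16.7, 37.6], [16.1, 37.3], [16.3, 37.7], [16.5, 37.3], [16.6, 37.6], [16.8, 37.4], [16.3, 37.8], [16.5, 37.3]]
green 200 [0.5214 0.1091 0.079 ] -52.3 0.4
bar in tool 4799 (array([0.5, 0.6]), array([14.2, 82.3]), 89.9)
```

```bash
python3 -m pendant '[[0,0,0.3,0,0,0],[0,0,0.3,0,0,0],[0,0,0.3,0,0,0],[0,0,0.2,0,0,0],[0,0,0,0,0,0]]';  python3 -m pendant '[[0,0,0,0,0,0],[0,0,0,0,0,0],[0,0,0,0,0,0]]'; python3 -m pendant '[[0,0,0,0,0,0],[0,0,0,0,0,0],[0,0,0,0,0,0]]'
```

```text
clock: 12.9
tool_pos: [0.5736, 0.1181, 0.1344]
eef_rot: [-0.094, 0.996, -0.0, -0.001]
contact_force: [0.6, 0.5, -1.9]
opening: 0.154
finger_force: 35.0
clock: 13.15
tool_pos: [0.5751, 0.1185, 0.1363]
eef_rot: [-0.094, 0.996, 0.0, 0.0]
contact_force: [-0.9, 0.6, -1.8]
opening: 0.155
finger_force: 35.0
clock: 13.4
tool_pos: [0.5749, 0.1184, 0.1363]
eef_rot: [-0.094, 0.996, 0.0, 0.0]
contact_force: [0.5, 0.6, -1.6]
opening: 0.154
finger_force: 35.0
```

```bash
python3 -m pendant '[[0.05,0,0.1,0,0,0],[0,0,0.1,0,0,0],[0,0,0.1,0,0,0],[0,0,0.1,0,0,0],[0,0,0.1,0,0,0]]';  python3 -m pendant '[[0,0,0.1,0,0,0],[0,0,0.1,0,0,0],[0,0,0.1,0,0,0],[0,0,0,0,0,0]]'; python3 -m pendant '[[0,0,0,0,0,0],[0,0,0,0,0,0],[0,0,0,0,0,0]]'
```

```text
clock: 13.82
tool_pos: [0.5735, 0.1181, 0.1232]
eef_rot: [-0.094, 0.996, 0.0, -0.0]
contact_force: [0.7, 0.2, -1.7]
opening: 0.152
finger_force: 35.0
clock: 14.15
tool_pos: [0.5732, 0.118, 0.1155]
eef_rot: [-0.094, 0.996, -0.0, -0.0]
contact_force: [-0.6, 0.0, -0.8]
opening: 0.154
finger_force: 35.0
clock: 14.4
tool_pos: [0.5737, 0.1182, 0.1162]
eef_rot: [-0.094, 0.996, 0.0, 0.0]
contact_force: [0.1, -0.3, -2.2]
opening: 0.155
finger_force: 35.0
```

```bash
python3 -m pendant '[[0,0,0.1,0,0,0],[0,0,0.1,0,0,0],[0,0,0.1,0,0,0],[0,0,0,0,0,0],[0,0,0,0,0,0]]'
```

```text
clock: 14.82
tool_pos: [0.5733, 0.1181, 0.1083]
eef_rot: [-0.094, 0.996, -0.0, -0.0]
contact_force: [0.9, -0.2, -1.0]
opening: 0.15
finger_force: 35.0
```

```bash
python3 -m pendant '[[0,0,0.1,0,0,0],[0,0,0.1,0,0,0],[0,0,0.1,0,0,0],[0,0,0,0,0,0],[0,0,0,0,0,0]]'
```

```text
clock: 15.23
tool_pos: [0.5734, 0.1181, 0.1008]
eef_rot: [-0.094, 0.996, -0.0, -0.0]
contact_force: [0.0, 0.4, -1.6]
opening: 0.153
finger_force: 35.0
```

```bash
python3 -m pendant '[[0,0,0.1,0,0,0],[0,0,0.1,0,0,0],[0,0,0.1,0,0,0],[0,0,0.1,0,0,0],[0,0,0,0,0,0]]'
```

```text
clock: 15.65
tool_pos: [0.5748, 0.1185, 0.0914]
eef_rot: [-0.094, 0.996, 0.0, 0.001]
contact_force: [2.4, 0.3, 0.7]
opening: 0.154
finger_force: 35.0
```

```bash
python3 -m pendant '[[0,0,0.1,0,0,0],[0,0,0.1,0,0,0],[0,0,0,0,0,0],[0,0,0,0,0,0]]'
```

```text
clock: 15.98
tool_pos: [0.5735, 0.1183, 0.0861]
eef_rot: [-0.094, 0.996, 0.0, 0.0]
contact_force: [-0.1, -0.0, 1.6]
opening: 0.152
finger_force: 35.0
```

```bash
python3 -m pendant '[[0,0,0.1,0,0,0],[0,0,0.1,0,0,0],[0,0,0,0,0,0],[0,0,0,0,0,0]]'
```

```text
clock: 16.32
tool_pos: [0.5745, 0.1185, 0.0812]
eef_rot: [-0.094, 0.996, 0.0, 0.001]
contact_force: [2.4, 1.4, 1.9]
opening: 0.151
finger_force: 35.0
```

```bash
python3 -m pendant '[[0,0,0.1,0,0,0],[0,0,0.1,0,0,0],[0,0,0,0,0,0],[0,0,0,0,0,0]]'
```

```text
clock: 16.65
tool_pos: [0.5744, 0.1184, 0.0761]
eef_rot: [-0.094, 0.996, 0.0, 0.001]
contact_force: [2.7, -0.1, 1.8]
opening: 0.153
finger_force: 35.0
```

```bash
python3 -m pendant '[[0,0,0.08,0,0,0],[0,0,0.08,0,0,0],[0,0,0,0,0,0],[0,0,0,0,0,0]]'
```

```text
clock: 16.98
tool_pos: [0.5724, 0.1178, 0.0713]
eef_rot: [-0.094, 0.996, -0.0, -0.001]
contact_force: [3.0, 0.5, -0.9]
opening: 0.156
finger_force: 35.0
```

```bash
python3 -m pendant '[[0,0,0.04,0,0,0],[0,0,0.04,0,0,0],[0,0,0,0,0,0],[0,0,0,0,0,0]]'
```

```text
clock: 17.32
tool_pos: [0.5726, 0.1178, 0.0695]
eef_rot: [-0.094, 0.996, -0.0, -0.001]
contact_force: [0.6, -0.2, -2.5]
opening: 0.155
finger_force: 35.0
```

```bash
python3 -m pendant '[[0,0,0.04,0,0,0],[0,0,0.04,0,0,0],[0,0,0,0,0,0],[0,0,0,0,0,0]]'
```

```text
clock: 17.65
tool_pos: [0.573, 0.118, 0.0678]
eef_rot: [-0.094, 0.996, -0.0, -0.001]
contact_force: [0.7, -0.8, -1.5]
opening: 0.154
finger_force: 35.0
```

The force dropped at about z = 70 mm, which looks like the catch snapping. Feeling for the floor now.

```bash
python3 -m pendant '[[0,0,0.04,0,0,0],[0,0,0,0,0,0],[0,0,0,0,0,0]]'
```

```text
clock: 17.9
tool_pos: [0.5732, 0.118, 0.0669]
eef_rot: [-0.094, 0.996, -0.0, -0.0]
contact_force: [-0.0, -0.1, -2.6]
opening: 0.154
finger_force: 35.0
```

```bash
python3 -m pendant '[[0,0,0.04,0,0,0],[0,0,0,0,0,0],[0,0,0,0,0,0]]'
```

```text
clock: 18.15
tool_pos: [0.5733, 0.1181, 0.0661]
eef_rot: [-0.094, 0.996, -0.0, -0.0]
contact_force: [-0.3, 0.7, 0.2]
opening: 0.155
finger_force: 35.0
```

```bash
python3 -m pendant '[[0,0,0.04,0,0,0],[0,0,0,0,0,0],[0,0,0,0,0,0]]'
```

```text
clock: 18.4
tool_pos: [0.5733, 0.1181, 0.066]
eef_rot: [-0.094, 0.996, -0.0, -0.0]
contact_force: [-1.8, -0.3, 8.0]
opening: 0.152
finger_force: 35.0
```

On the floor (TCP 66.0 mm, as predicted, pressing 8 N). Now the tug, in small steps.

```bash
python3 -m pendant '[[0,0,-0.06,0,0,0],[0,0,-0.04,0,0,0],[0,0,0,0,0,0],[0,0,0,0,0,0]]'
```

```text
clock: 18.73
tool_pos: [0.5735, 0.1181, 0.0674]
eef_rot: [-0.094, 0.996, 0.0, -0.0]
contact_force: [-0.5, -0.4, -1.1]
opening: 0.154
finger_force: 35.0
```

```bash
python3 -m pendant '[[0,0,-0.04,0,0,0],[0,0,0,0,0,0],[0,0,0,0,0,0]]'
```

```text
clock: 18.98
tool_pos: [0.5735, 0.1181, 0.0685]
eef_rot: [-0.094, 0.996, 0.0, -0.0]
contact_force: [-0.1, 0.0, -1.5]
opening: 0.156
finger_force: 35.0
```

```bash
python3 -m pendant '[[0,0,-0.04,0,0,0],[0,0,0,0,0,0],[0,0,0,0,0,0]]'
```

```text
clock: 19.23
tool_pos: [0.5736, 0.1181, 0.0696]
eef_rot: [-0.094, 0.996, 0.0, 0.0]
contact_force: [-0.7, -0.1, -1.2]
opening: 0.154
finger_force: 35.0
```

```bash
python3 -m pendant '[[0,0,-0.03,0,0,0],[0,0,0,0,0,0],[0,0,0,0,0,0]]'
```

```text
clock: 19.48
tool_pos: [0.5736, 0.1181, 0.0704]
eef_rot: [-0.094, 0.996, 0.0, 0.0]
contact_force: [-1.0, -0.4, -1.6]
opening: 0.153
finger_force: 35.0
```

Risen 4.4 mm with no bearing yet; free play is up to 6 mm.

```bash
python3 -m pendant '[[0,0,-0.03,0,0,0],[0,0,0,0,0,0],[0,0,0,0,0,0]]'
```

```text
clock: 19.73
tool_pos: [0.5735, 0.1181, 0.0711]
eef_rot: [-0.094, 0.996, 0.0, -0.0]
contact_force: [0.0, -0.1, -1.4]
opening: 0.155
finger_force: 35.0
```

```bash
python3 -m pendant '[[0,0,-0.03,0,0,0],[0,0,0,0,0,0],[0,0,0,0,0,0]]'
```

```text
clock: 19.98
tool_pos: [0.5731, 0.118, 0.0714]
eef_rot: [-0.094, 0.996, -0.0, -0.0]
contact_force: [-1.2, -0.6, -3.5]
opening: 0.153
finger_force: 35.0
```

```bash
python3 -m pendant '[[0,0,-0.02,0,0,0],[0,0,0,0,0,0],[0,0,0,0,0,0]]'
```

```text
clock: 20.23
tool_pos: [0.5729, 0.118, 0.0719]
eef_rot: [-0.094, 0.996, -0.0, -0.001]
contact_force: [-1.6, 0.3, -6.8]
opening: 0.155
finger_force: 35.0
```

```bash
python3 -m pendant '[[0,0,-0.02,0,0,0],[0,0,0,0,0,0]]'
```

```text
clock: 20.4
tool_pos: [0.5726, 0.1179, 0.0722]
eef_rot: [-0.094, 0.996, -0.0, -0.001]
contact_force: [-0.6, -0.9, -9.7]
opening: 0.155
finger_force: 35.0
```

```bash
python3 -m pendant '[[0,0,-0.01,0,0,0],[0,0,0,0,0,0],[0,0,0,0,0,0]]'; python3 -m pendant '[[0,0,0,0,0,0],[0,0,0,0,0,0],[0,0,0,0,0,0]]'
```

```text
clock: 20.65
tool_pos: [0.5726, 0.1179, 0.0725]
eef_rot: [-0.094, 0.996, -0.0, -0.001]
contact_force: [-2.4, -0.8, -11.8]
opening: 0.158
finger_force: 35.0
clock: 20.9
tool_pos: [0.5727, 0.1179, 0.0726]
eef_rot: [-0.094, 0.996, -0.0, -0.001]
contact_force: [-3.1, -0.8, -15.0]
opening: 0.154
finger_force: 35.0
```

```bash
python3 -m pendant '[[0,0,0.016,0,0,0],[0,0,0,0,0,0],[0,0,0,0,0,0]]'
```

```text
clock: 21.15
tool_pos: [0.573, 0.118, 0.0725]
eef_rot: [-0.094, 0.996, -0.0, -0.001]
contact_force: [-3.2, -0.7, -12.5]
opening: 0.157
finger_force: 35.0
```

```bash
python3 -m pendant '[[0,0,0,0,0,0],[0,0,0,0,0,0],[0,0,0,0,0,0]]'
```

```text
clock: 21.4
tool_pos: [0.5731, 0.118, 0.0725]
eef_rot: [-0.094, 0.996, -0.0, -0.0]
contact_force: [-4.1, 0.3, -13.5]
opening: 0.15
finger_force: 35.0
```

```bash
python3 -m pendant '[[0,0,0,0,0,0],[0,0,0,0,0,0]]'
```

```text
clock: 21.57
tool_pos: [0.5732, 0.118, 0.0725]
eef_rot: [-0.094, 0.996, -0.0, -0.0]
contact_force: [-4.1, 0.3, -13.0]
opening: 0.158
finger_force: 35.0
```

The tug held at about 11 N net for over half a second. Lowering back to the floor.

```bash
python3 -m pendant '[[0,0,0.06,0,0,0],[0,0,0.06,0,0,0],[0,0,0.06,0,0,0],[0,0,0,0,0,0],[0,0,0,0,0,0]]'
```

```text
clock: 21.98
tool_pos: [0.5752, 0.1186, 0.0693]
eef_rot: [-0.094, 0.996, 0.0, 0.002]
contact_force: [-2.3, -1.2, -0.2]
opening: 0.156
finger_force: 35.0
```

```bash
python3 -m pendant '[[0,0,0.05,0,0,0],[0,0,0,0,0,0],[0,0,0,0,0,0]]'
```

```text
clock: 22.23
tool_pos: [0.5749, 0.1186, 0.0673]
eef_rot: [-0.094, 0.996, 0.0, 0.001]
contact_force: [0.5, 0.6, -1.4]
opening: 0.152
finger_force: 35.0
```

```bash
python3 -m pendant '[[0,0,0.03,0,0,0],[0,0,0,0,0,0],[0,0,0,0,0,0]]'
```

```text
clock: 22.48
tool_pos: [0.574, 0.1183, 0.0662]
eef_rot: [-0.094, 0.996, 0.0, 0.0]
contact_force: [-0.3, -0.9, -2.2]
opening: 0.152
finger_force: 35.0
```

```bash
python3 -m pendant '[[0,0,0.03,0,0,0],[0,0,0,0,0,0],[0,0,0,0,0,0]]'
```

```text
clock: 22.73
tool_pos: [0.5738, 0.1182, 0.0659]
eef_rot: [-0.094, 0.996, 0.0, 0.0]
contact_force: [-3.0, -0.6, 5.0]
opening: 0.152
finger_force: 35.0
```

```bash
python3 -m pendant '[[0,0,0.02,0,0,0],[0,0,0,0,0,0],[0,0,0,0,0,0]]'
```

```text
clock: 22.98
tool_pos: [0.5738, 0.1182, 0.0659]
eef_rot: [-0.094, 0.996, 0.0, 0.0]
contact_force: [-2.4, -0.7, 9.2]
opening: 0.156
finger_force: 35.0
```

Home again at 65.9 mm, so there was no slip. Releasing and retreating.

```bash
python3 -m pendant '[[0,0,-0.02,0,0,0],[0,0,0,0,0,0],[0,0,0,0,0,0],[0,0,0,0,0,0],[0,0,0,0,0,0]]' -0.1 35; python3 -m pendant '[[0,0,0,0,0,0],[0,0,0,0,0,0],[0,0,0,0,0,0],[0,0,0,0,0,0]]'; python3 -m pendant '[[0,0,-0.2,0,0,0],[0,0,-0.4,0,0,0],[0,0,-0.6,0,0,0],[0,0,-0.8,0,0,0],[0,0,-0.8,0,0,0]]'; python3 -m pendant '[[0,0,-0.8,0,0,0],[0,0,-0.8,0,0,0],[0,0,-0.6,0,0,0],[0,0,0,0,0,0],[0,0,0,0,0,0]]'
python3 - <<'E'
from h import *
s,m=rows();print(s['tool_pos'])
p,d=optics.snapshot('wrist');W=pts('wrist',d,s);ok=np.isfinite(W[...,0]);H=hsv(p)
o=ok&(H[...,0]>5)&(H[...,0]<22)&(H[...,1]>150)&(H[...,2]>70)&(W[...,2]>.08)&(W[...,2]<.16)
P=W[o];T=P[P[:,2]>np.percentile(P[:,2],70)-.005];print('bar',len(P),np.median(T[:,2]),box(T))
g=ok&(H[...,0]>45)&(H[...,0]<80)&(H[...,1]>120)&(H[...,2]>50)&(W[...,2]>.03);D=W[g][:,:2]-[.573,.1185];print('green x',len(D),(D@[.983,.185]).mean()*1000)
a,_=optics.snapshot('scene');cv2.imwrite('pics/end.png',np.hstack([cv2.resize(p[:,150:430],(400,600)),cv2.resize(a[90:270,240:460],(400,600))]))
E
```

```text
clock: 23.4
tool_pos: [0.5735, 0.1181, 0.0652]
eef_rot: [-0.094, 0.996, 0.0, -0.0]
contact_force: [-0.2, -0.9, -0.2]
opening: 0.448
finger_force: 0.0
clock: 23.73
tool_pos: [0.5735, 0.1181, 0.0654]
eef_rot: [-0.094, 0.996, 0.0, 0.0]
contact_force: [0.0, -0.5, 0.6]
opening: 0.45
finger_force: 0.0
clock: 24.15
tool_pos: [0.5734, 0.1181, 0.1368]
eef_rot: [-0.094, 0.996, 0.0, -0.0]
contact_force: [-0.1, -0.9, -0.5]
opening: 0.454
finger_force: 0.0
clock: 24.57
tool_pos: [0.5741, 0.1183, 0.1917]
eef_rot: [-0.094, 0.996, 0.0, 0.001]
contact_force: [0.4, -0.3, -0.1]
opening: 0.448
finger_force: 0.0
[0.57411253 0.11825829 0.19167227]
bar 1960 0.13493964236519268 (array([572.3, 118. ]), array([80.7, 14. ]), 10.6)
green x 133 -52.74371176089566
```

View pics/end.png

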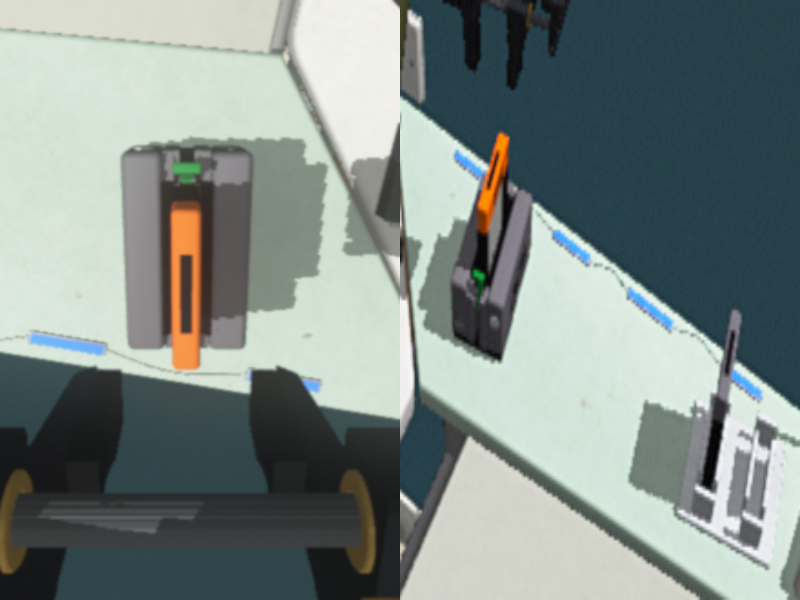

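The caddy stands in the dock (bar at (185,285) in the left picture, top z 135 mm, centre (572.3, 118.0), yaw 10.6°). The green catch is back at its shut position, the spare is untouched in the stand, and the gripper is clear.

```bash
python3 -c "
from plant import r
print(r.finish_job())"
```

```text
the job is handed in; nothing more can be done
None
```

The orange caddy stands home in the dock with the catch shut; it held an upward tug of about 11 N net (briefly about 13 N) for just over a second, and the job was handed in at about 25 s with no result reported back.

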